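Fetch the brass coupling from the tilt bin

TASK

Tip the blue bin forward by its bar handle until it stops, take out the brass hex coupling that lies at the back of that bin, and put it in the red parts tray. The bin may stay tipped.

Things in the scene. Friction and masses are not known exactly. Their poses are not given: they have to be found in the camera images.
- blue_bin (a joint): Tilt (rad) of the blue bin, 112 deep x 140 wide: 0 upright at start, grows as its top tips away from the clear hood; stop 0.75. Pivot along its front lower edge, 30 mm up. Stiff hinge: stays where left; 3-6 N at the handle tips it. Blue stand 160 wide, from 22 before to 128 behind the pivot; hood 60-126 behind it, top 179 mm up. Yellow twin beside it holds a dark steel coupling, not wanted.
- blue_handle (a point): Mid of the blue bin's aluminium bar handle, 12 mm thick, along y, 82 mm free between 8 mm posts. Turns with the bin: z up its front wall, x to its rear. Pivot axis at z -115, x -2 mm. Upright, the bar is 145 mm above the table, with a 24 mm gap from bar to the 4 mm front wall below it. Behind the bar the bin is open from above, 52 mm to the rear shelf's front lip; low bolts are fixed to its floor.
- brass_coupling: Loose brass hex nut, 40 long (own y) x 32 across flats, 0.13-0.23 kg, origin mid. Lies across the blue bin (y along the bar) on its rear shelf, 50 mm above the pivot, under the hood while upright. Shelf: 48 deep x 132 wide inside, 20 mm front lip, 8 mm rim at rear and sides. With the bin tipped to its stop it rests against the lip, clear of the hood, grip its end faces from straight above.
- red_tray: Red open parts tray, held to the table, outside 150 mm along its x, 130 mm along its y, 28 mm high, walls 4 mm. Origin at the centre of its underside; the inner floor is 4 mm up.
There are look-alikes about, which are no part of the job. Of the things shaped like the red_tray, the red one is meant.

How it is judged:
On the way:
1. the blue bin is tipped forward, near its stop (value of joint blue_bin above 0.6 rad), for 0.2 s.
At the end, for the whole second after the job is handed in: The brass coupling is at rest inside the red tray, down on its floor: its middle within 66 mm (tray's x) and 56 mm (tray's y) of the tray's centre and no more than 32 mm above the table. The angle of the bin does not matter at the end (x of brass_coupling in the frame of red_tray between -0.066 and 0.066 m and y of brass_coupling in the frame of red_tray between -0.056 and 0.056 m and height (world z) of brass_coupling between 0.01 and 0.032 m and linear speed of brass_coupling below 0.03 m/s); the robot touches nothing.
It also fails if it takes over 51 s, if anything falls off the work surface, if the arm or the gripper's body presses on something with over 40 N, if the wrist force passes 120 N, or if a joint passes its speed limit or range.

ROBOT

A 6-joint arm with a two-finger parallel gripper is mounted at the origin on the work surface. World frame = base frame: x ahead of the robot, y to its left, z up, the work surface at z = 0. Lengths are in m, angles in rad, forces in N, time in s.
With the tool pointing down it reaches from about 0.325 to 0.85 m from the base axis. Payload 4.4 kg.
Tool frame: the origin (TCP) lies at the very end of the fingers, on their centre line; the grasp point (between the pads) lies 19 mm behind it; z points along the fingers, y is the direction in which the jaws open and shut (so a half turn about z gives the same grasp; the last joint's range is limited). The gripper opens to 94 mm and grips with 3 to 60 N. Pads are 16 mm wide; open, the fingers measure 119 mm over their backs; the gripper's body (75 mm by 177 mm) begins 78 mm behind the grasp point.
Start: joints at [1.008, 0.207, 1.542, -0, 1.393, -0.15], TCP at [0.23, 0.527, 0.205] pointing down, gripper open.
Joint ranges: [-2.73, 2.73], [-0.86, 2.22], [0.23, 2.46], [-1.11, 4.25], [0.08, 2.63], [-2.82, 2.82]. Speed limits (rad/s): [2.79, 2.79, 3.14, 3.14, 3.14, 3.14].

INTERFACE

Orientations are given as a unit quaternion [x, y, z, w].
In Python, from cell import goto, move_straight, move_joints, grip, sleep, inverse_kinematics, state, snapshot, Unreachable, close_job gives the robot as it stands. Calls block until the motion is done:
- goto(position, orientation): joint-space move of the TCP to a pose.
- move_straight(position, speed=0.15, frame=None): straight line of the TCP; frame=None keeps the orientation; speed is the mean speed in m/s.
- move_joints(angles): joint-space move.
- grip(opening): finger opening in m; the grip force is fixed at half the most; returns when the fingers have stopped.
- sleep(seconds).
- inverse_kinematics(position, orientation): joint angles nearest the present ones, or None.
- state(): the state.
- snapshot(name): name is "side" or "top" or "wrist"; returns a dict with "image" (400x640x3 uint8, red, green, blue), "fx", "fy", "cx", "cy" (pixels), "T" (4x4, takes a point from camera to world coordinates). Camera axes: x right, y up, looking along -z (the intrinsics and any distortion apply to the point x, -y, -z); pixel columns grow to the right and rows downward; lengths in m; the calibration is good to about 2 mm. A picture is of the moment at which its call begins. There is no depth.
A pose or a line that the arm cannot do raises Unreachable and nothing moves.
- close_job(): hands the job in, once; it reports no verdict.
The state is a dict: "time": time; "joint_positions": joint angles; "joint_velocities": joint speeds; "tau": joint torques, N m; "eef_pos": TCP position; "tcp_rot": TCP orientation; "wrist_force": force on the tool from outside, world axes, zero at the start; "torque": the same for the moment, N m; "gripper_width": finger opening in m.
Only numpy, scipy, OpenCV 4.12 (cv2) and the standard library are available. Lean on these libraries where they do the work, as an engineer would, in place of code of your own. Each camera call takes 0.05 s, during which the arm holds its last target.

## Working session

There is one attempt and no reset: what is moved stays moved. The work goes in short steps, each a Python script; the robot and the scene stay as the last script left them, time stands still between calls to the robot, and variables do not carry over. Pictures are saved under pics/ and viewed, and the job is handed in when it is done.

```bash
ls; mkdir -p pics; python3 - <<'E'
from cell import *
import cv2
for n in ["side","top","wrist"]:
    s=snapshot(n); cv2.imwrite(f"pics/{n}0.png",s["image"][:,:,::-1]); print(n,s["fx"],s["fy"],s["cx"],s["cy"],s["T"], [k for k in s])
print(state())
E
```

```text
pics
side 409.31797887006593 409.31797887006593 321.9382306164952 203.76168130522146 [[ 0.8958755   0.25239737 -0.36565375  0.20869636]
 [-0.44422829  0.49352337 -0.74772716 -0.73892662]
 [-0.0082657   0.83230418  0.55425755  0.63477752]
 [ 0.          0.          0.          1.        ]] ['image', 'fx', 'fy', 'cx', 'cy', 'T']
top 478.76046205855044 478.76046205855044 328.40094050341236 197.6445879919443 [[ 0.00962224  0.98603881 -0.16623744  0.38590246]
 [-0.9997892   0.0064714  -0.0194851  -0.02105155]
 [-0.01813728  0.16638989  0.98589322  1.19755011]
 [ 0.          0.          0.          1.        ]] ['image', 'fx', 'fy', 'cx', 'cy', 'T']
wrist 346.1060802225338 346.1060802225338 327.64219332333556 205.67593702748675 [[ 0.39987732 -0.87779396 -0.26377242  0.15378407]
 [ 0.9165664   0.38231906  0.11720996  0.56134765]
 [-0.00204098 -0.28863454  0.95743717  0.38322525]
 [ 0.          0.          0.          1.        ]] ['image', 'fx', 'fy', 'cx', 'cy', 'T']
{'time': 0.15, 'joint_positions': array([ 1.00849397e+00,  2.07198331e-01,  1.54262756e+00,  1.97004286e-05,
        1.39350583e+00, -1.50546333e-01]), 'joint_velocities': array([-0.00042674, -0.00045005, -0.00392025,  0.00097316, -0.00110042,
        0.00246739]), 'tau': array([-3.65105443e-04, -3.71313930e+01, -2.81810689e+01,  7.01048481e-02,
        3.27792414e-02, -7.19864966e-05]), 'eef_pos': array([0.22981597, 0.52639117, 0.20457144]), 'tcp_rot': array([ 2.04428342e-01,  9.78881145e-01, -8.11497416e-04, -3.12486089e-04]), 'wrist_force': array([-0.33708219, -0.91857709, -0.0293073 ]), 'torque': array([ 0.03587995, -0.02290281,  0.05097835]), 'gripper_width': 0.09408240316190333}
```

View pics/side0.png

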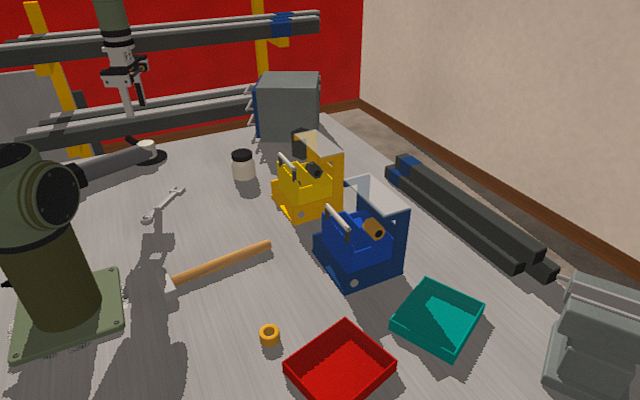

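View pics/top0.png

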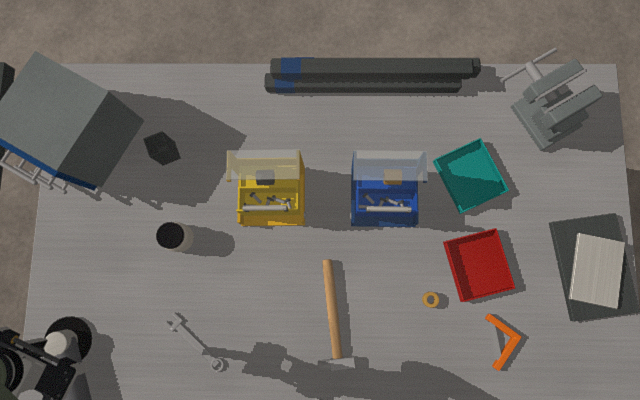

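View pics/wrist0.png

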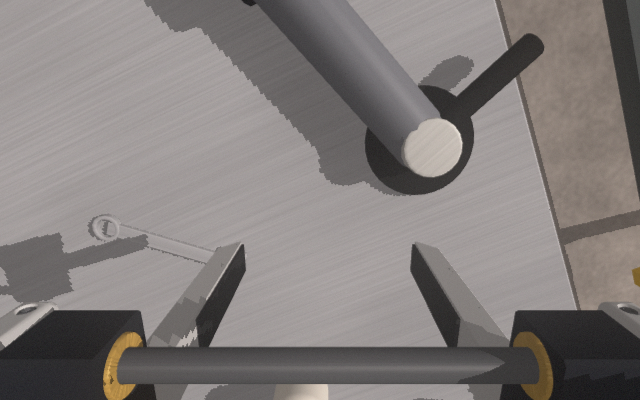

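Candidates for the coupling are the brass nut in the blue bin (top 392,177; side 374,229), the dark steel one in the yellow bin (top 265,177; side 314,170) and the brass/orange ring on the table (top 431,299; side 269,335). I choose the one in the blue bin. For the tray, I choose red (top 480,265), not teal (471,175). Next is a close crop to check the choice.

```bash
cat > h.py <<'E'
import numpy as np, cv2
from scipy.spatial.transform import Rotation as R
def ray(s,px):
    d=np.array([(px[0]-s["cx"])/s["fx"],-(px[1]-s["cy"])/s["fy"],-1.])
    T=np.array(s["T"]); d=T[:3,:3]@d; return T[:3,3],d/np.linalg.norm(d)
def onplane(s,px,z):
    o,d=ray(s,px); return o+d*(z-o[2])/d[2]
def tri(s1,p1,s2,p2):
    A=np.zeros((3,3));b=np.zeros(3);
    for s,p in((s1,p1),(s2,p2)):
        o,d=ray(s,p);M=np.eye(3)-np.outer(d,d);A+=M;b+=M@o
    x=np.linalg.solve(A,b)
    e=[np.linalg.norm((np.eye(3)-np.outer(d,d))@(x-o)) for o,d in (ray(s1,p1),ray(s2,p2))]
    return x,max(e)
def proj(s,P):
    T=np.array(s["T"]); c=T[:3,:3].T@(np.array(P)-T[:3,3]); return np.array([s["cx"]+s["fx"]*c[0]/-c[2],s["cy"]-s["fy"]*c[1]/-c[2]])
E
python3 - <<'E'
import cv2,pickle
from cell import *
t=snapshot("top");s=snapshot("side"); pickle.dump((t,s),open("s0.pkl","wb"))
a=cv2.resize(t["image"][140:235,340:440,::-1],None,fx=4,fy=4,interpolation=cv2.INTER_CUBIC)
b=cv2.resize(s["image"][170:300,305:420,::-1],None,fx=3.4,fy=3.4,interpolation=cv2.INTER_CUBIC)
import numpy as np
H=max(a.shape[0],b.shape[0]); c=np.zeros((H,a.shape[1]+b.shape[1],3),np.uint8); c[:a.shape[0],:a.shape[1]]=a; c[:b.shape[0],a.shape[1]:]=b
cv2.imwrite("pics/crop0.png",c); print(c.shape)
from h import *
hsv=cv2.cvtColor(t["image"],cv2.COLOR_RGB2HSV)
m=((((hsv[...,0]<8)|(hsv[...,0]>172))&(hsv[...,1]>150)).astype(np.uint8))
m[:, :420]=0;m[:, 530:]=0
cs,_=cv2.findContours(m,cv2.RETR_EXTERNAL,cv2.CHAIN_APPROX_NONE); cc=max(cs,key=cv2.contourArea)
r=cv2.minAreaRect(cc); print(r, cv2.boxPoints(r))
hull=cv2.approxPolyDP(cv2.convexHull(cc),4,True)[:,0]; print(hull)
P=[onplane(t,p,.028) for p in hull]; print(np.round(P,4))
E
```

```text
(442, 791, 3)
((478.6847839355469, 264.7408447265625), (64.62472534179688, 56.03715515136719), 73.53998565673828) [[442.6589  241.69168]
 [496.3995  225.81375]
 [514.7107  287.79   ]
 [460.97006 303.66794]]
[[496 229]
 [514 288]
 [461 301]
 [443 242]]
[[ 0.5084 -0.4069  0.028 ]
 [ 0.3675 -0.4427  0.028 ]
 [ 0.3358 -0.3158  0.028 ]
 [ 0.4757 -0.2774  0.028 ]]
```

View pics/crop0.png

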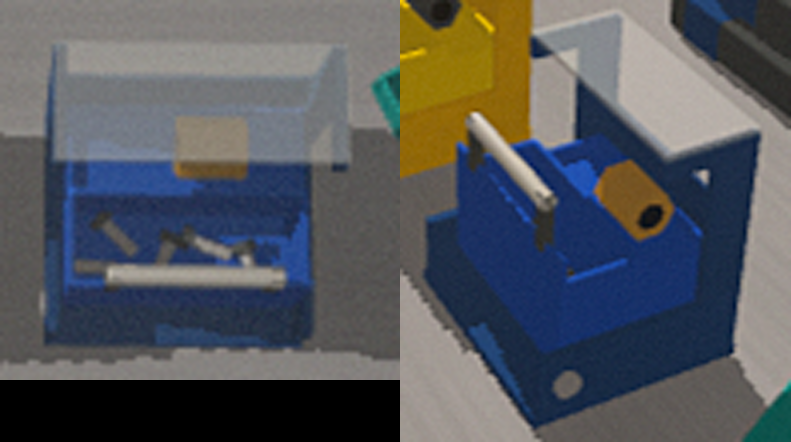

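```bash
python3 - <<'E'
import pickle
from h import *
t,s=pickle.load(open("s0.pkl","rb"))
ti=t["image"];si=s["image"]
def bright(im,x0,x1,y0,y1):
    hsv=cv2.cvtColor(im,cv2.COLOR_RGB2HSV); m=((hsv[...,1]<60)&(hsv[...,2]>140)).astype(np.uint8)
    k=np.zeros_like(m);k[y0:y1,x0:x1]=m[y0:y1,x0:x1]
    n,l,st,c=cv2.connectedComponentsWithStats(k); i=1+np.argmax(st[1:,4]); ys,xs=np.where(l==i)
    r=cv2.minAreaRect(np.stack([xs,ys],1).astype(np.float32)); print(st[i],r)
    b=cv2.boxPoints(r); 
    e=[np.linalg.norm(b[0]-b[1]),np.linalg.norm(b[1]-b[2])]
    E=[(b[1]+b[2])/2,(b[3]+b[0])/2] if e[0]>e[1] else [(b[0]+b[1])/2,(b[2]+b[3])/2]
    return sorted(E,key=lambda p:p[0])
T=bright(ti,355,420,203,214);S=bright(si,320,354,198,235)
print(T,S)
X=[]
for a,b in zip(T,S):
    x,e=tri(t,a,s,b);X.append(x);print(x,e)
for a in T: print("plane",onplane(t,a,.148))
for a in S: print("planeS",onplane(s,a,.148))
print("blue bin/stand outline top pts")
# stand front edge corners (top crop ~ (45,342),(312,342)) on z ~0
for p in [(45,342),(312,345)]: 
  q=(p[0]/4+340,p[1]/4+140);print(q,onplane(t,q,0.0),onplane(t,q,.03))
for p in [(210,147)]:
  q=(p[0]/4+340,p[1]/4+140);
  q2=((632-400)/3.4+305,(200)/3.4+170); print(tri(t,q,s,q2))
E
```

```text
[367 204  44   7 150] ((388.5, 207.0), (6.0, 43.0), 90.0)
[343 198  11  15 152] ((348.0, 205.0), (14.0, 10.0), 90.0)
[array([367., 207.], dtype=float32), array([410., 207.], dtype=float32)] [array([348., 198.], dtype=float32), array([348., 212.], dtype=float32)]
[ 0.56158606 -0.09467033  0.15634099] 0.022102429082436703
[ 0.53893909 -0.17609508  0.18149855] 0.0009205835648495252
plane [ 0.54243874 -0.08594315  0.148     ]
plane [ 0.54309589 -0.18081983  0.148     ]
planeS [ 0.59076258 -0.08782935  0.148     ]
planeS [ 0.56437975 -0.13463652  0.148     ]
blue bin/stand outline top pts
(351.25, 225.5) [ 0.51729433 -0.05543204  0.        ] [ 0.51400281 -0.05457077  0.03      ]
(418.0, 226.25) [ 0.51668411 -0.22240727  0.        ] [ 0.51340788 -0.21736308  0.03      ]
(array([ 0.62190536, -0.14899296,  0.09427825]), np.float64(0.0008404972073519669))
```

```bash
python3 - <<'E'
import pickle
from h import *
t,s=pickle.load(open("s0.pkl","rb"))
m=[]
for a,b in [((366.5,207.8),(325.8,204.5)),((410.8,208.3),(347.7,228))]:
    x,e=tri(t,a,s,b);m.append(x);print(x.round(4),round(e,4), onplane(t,a,.147).round(4), onplane(s,b,.147).round(4))
for P in [(.54,-.085,.145),(.54,-.18,.145)]: print(proj(t,P),proj(s,P))
im=cv2.resize(t["image"][195:235,345:425,::-1],None,fx=9,fy=9,interpolation=cv2.INTER_NEAREST)
cv2.imwrite("pics/c1.png",im)
im=cv2.resize(s["image"][195:240,315:365,::-1],None,fx=12,fy=12,interpolation=cv2.INTER_NEAREST)
cv2.imwrite("pics/c2.png",im)
E
```

```text
[ 0.5397 -0.0845  0.1448] 0.0015 [ 0.5408 -0.0849  0.147 ] [ 0.5366 -0.0872  0.147 ]
[ 0.5388 -0.182   0.1474] 0.0016 [ 0.5404 -0.1827  0.147 ] [ 0.5374 -0.1813  0.147 ]
[366.49545877 208.28360017] [326.74961525 204.36325912]
[409.45173257 208.57979077] [348.48315189 228.09278602]
```

View pics/c1.png

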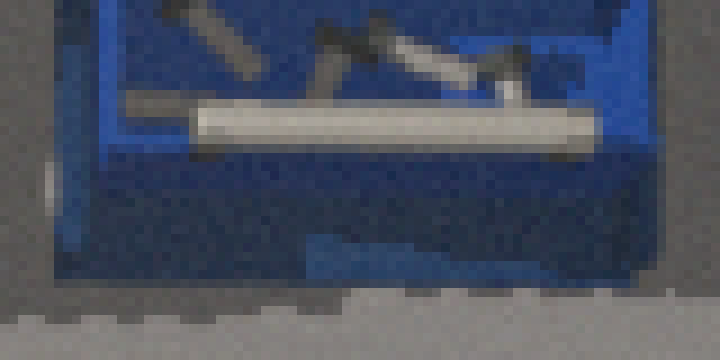

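View pics/c2.png

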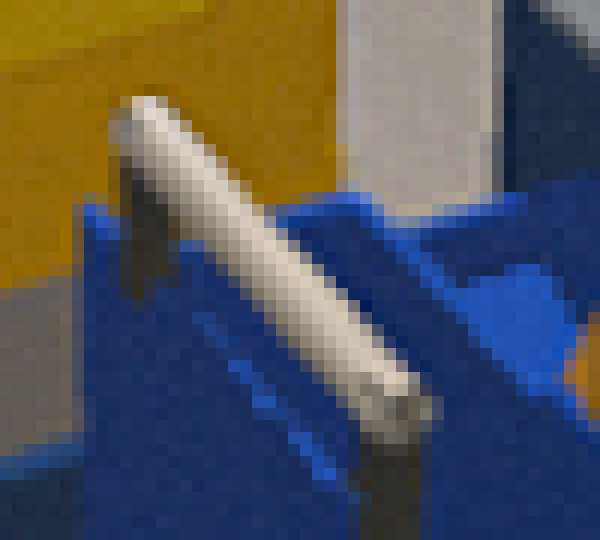

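Bar centre is about (0.539, -0.133, 0.145) with yaw near 0. The stand's front edge at x≈0.515 agrees with the 22 mm given. The tray centre is about (0.422, -0.361). The crop shows the brass nut with its hole, in the blue bin under the clear hood. I'll hook the bar loosely with the jaws along x and follow the arc.

```bash
python3 - <<'E'
from cell import *
from h import *
best=None
p=[.539,-.133,.28]
for q in ([.7071068,.7071068,0,0],[.7071068,-.7071068,0,0]):
    print(q,inverse_kinematics(p,q))
for q in ([0,1,0,0],[1,0,0,0]): print(q,inverse_kinematics([.546,-.149,.25],q),inverse_kinematics([.422,-.361,.1],q))
st=state();e=st["eef_pos"]
move_straight([e[0],e[1],.29],speed=.2)
grip(.034)
qs=[([.7071068,.7071068,0,0]),([.7071068,-.7071068,0,0])]
j=[inverse_kinematics(p,q) for q in qs]
k=min([i for i in range(2) if j[i] is not None],key=lambda i:abs(j[i][5]))
print(k); goto(p,qs[k])
st=state();print(st["time"],st["eef_pos"],st["gripper_width"])
for n in("wrist","side"):cv2.imwrite(f"pics/{n}1.png",snapshot(n)["image"][:,:,::-1])
E
```

```text
[0.7071068, 0.7071068, 0, 0] [-3.97820010e-01  1.16131289e-01  1.49223730e+00 -4.44089210e-16
  1.53322407e+00 -3.97820010e-01]
[0.7071068, -0.7071068, 0, 0] [-3.97820010e-01  1.16131289e-01  1.49223730e+00 -4.44089210e-16
  1.53322407e+00  2.74377264e+00]
[0, 1, 0, 0] [-4.19308184e-01  1.56084576e-01  1.50821227e+00 -4.44089210e-16
  1.47729581e+00 -1.99010451e+00] [-8.63499454e-01  2.74843313e-01  1.69020875e+00 -4.44089210e-16
  1.17654059e+00 -2.43429578e+00]
[1, 0, 0, 0] [-4.19308184e-01  1.56084576e-01  1.50821227e+00 -4.44089210e-16
  1.47729581e+00  1.15148814e+00] [-8.63499454e-01  2.74843313e-01  1.69020875e+00 -4.44089210e-16
  1.17654059e+00  7.07296873e-01]
0
4.425 [ 0.53918272 -0.13215161  0.28004114] 0.03395345069885812
```

View pics/wrist1.png

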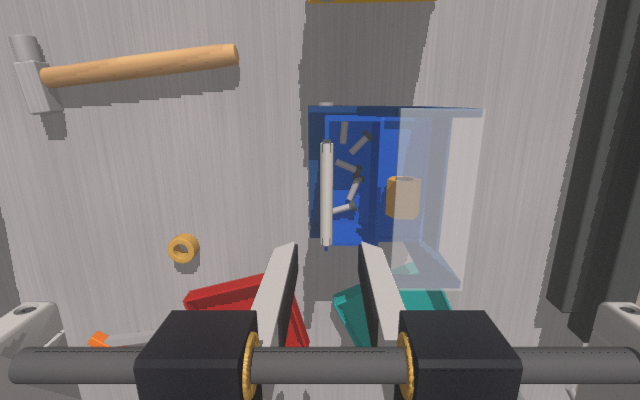

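View pics/side1.png

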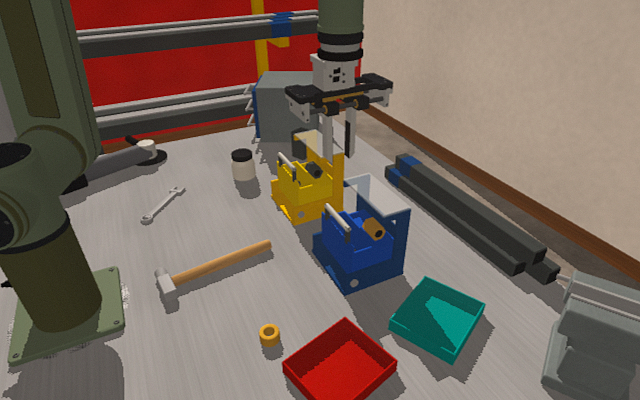

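The wrist view shows the bar from (326,141) to (326,246), with the brass nut at (403,198) under the hood. I'll refine with this view and descend.

```bash
python3 - <<'E'
from cell import *
from h import *
w=snapshot("wrist")
a=onplane(w,(326,142),.148);b=onplane(w,(326,246),.148);print(a.round(4),b.round(4))
print("nut",onplane(w,(403,198),.11).round(4))
m=(a+b)/2
x=.5*(m[0]+.539);y=.5*(m[1]-.133);print(x,y)
if abs(m[0]-.539)<.005:
    move_straight([x,y,.17],speed=.15); move_straight([x,y,.126],speed=.08)
    grip(.021)
    st=state();print(st["time"],st["eef_pos"],st["gripper_width"],st["wrist_force"])
    for n in("wrist","side"):cv2.imwrite(f"pics/{n}2.png",snapshot(n)["image"][:,:,::-1])
E
python3 -c "
import cv2,numpy as np
a=cv2.imread('pics/side2.png')[100:300,250:450];b=cv2.imread('pics/wrist2.png')
cv2.imwrite('pics/c3.png',np.hstack([cv2.resize(a,(400,400)),b[:,150:550]]))"
```

```text
[ 0.5391 -0.0814  0.148 ] [ 0.5391 -0.1814  0.148 ]
nut [ 0.6195 -0.1434  0.11  ]
0.5390448098927365 -0.13219622723874816
6.6 [ 0.539209   -0.13226379  0.12627793] 0.021368660537612532 [-0.24874871  0.25640513  0.88441965]
```

View pics/c3.png

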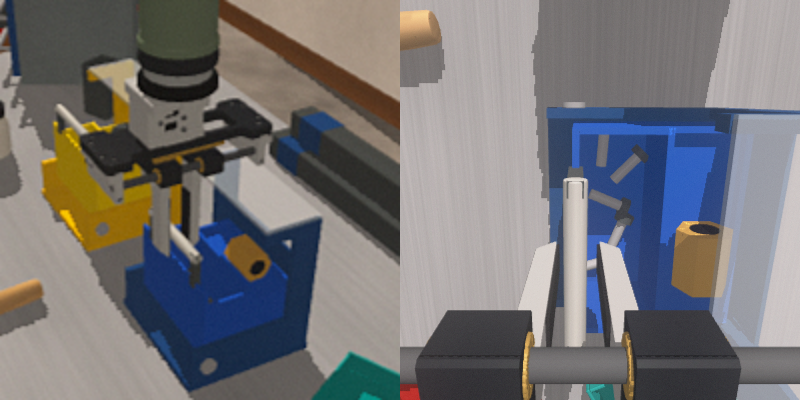

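The bar is between the fingers and nothing is touching. Now the arc.

```bash
python3 - <<'E'
from cell import *
from h import *
y=-.1322; px,pz=.537,.030
def go(th,off,v):
    bx=px+.002*np.cos(th)-.115*np.sin(th); bz=pz+.115*np.cos(th)+.002*np.sin(th)
    move_straight([bx-off,y,bz-.019],speed=v)
    st=state(); print(round(th,2),round(st["time"],2),st["eef_pos"].round(4),st["wrist_force"].round(1),flush=True); return st["wrist_force"]
for th in np.linspace(.1,.7,7): go(th,.0045,.08)
for th in (.72,.74,.75,.76,.77,.78):
    f=go(th,.0045,.04)
    if np.linalg.norm(f)>15: print("stop");break
for n in("wrist","side"):cv2.imwrite(f"pics/{n}3.png",snapshot(n)["image"][:,:,::-1])
a=cv2.imread('pics/side3.png')[100:300,250:450];b=cv2.imread('pics/wrist3.png')
cv2.imwrite('pics/c4.png',np.hstack([cv2.resize(a,(400,400)),b[:,150:550]]))
E
```

```text
0.1 7.05 [ 0.5235 -0.1325  0.1264] [1.5 0.  1.5]
0.2 7.34 [ 0.512  -0.1324  0.1245] [3.3 0.5 2.3]
0.3 7.63 [ 0.5    -0.1322  0.1212] [ 0.9 -0.5  1.5]
0.4 7.92 [ 0.4886 -0.132   0.1171] [ 1.3 -0.   0.7]
0.5 8.22 [ 0.478  -0.1321  0.1122] [ 0.7 -0.7 -0.8]
0.6 8.51 [ 0.4682 -0.132   0.1064] [ 0.5 -0.1 -0.8]
0.7 8.8 [ 0.4591 -0.132   0.0997] [ 1.8 -1.4 -0.8]
0.72 9.05 [ 0.4582 -0.1321  0.0987] [ 1.7 -0.3  0.3]
0.74 9.3 [ 0.4566 -0.1322  0.0973] [ 1.6 -0.7  0.3]
0.75 9.55 [ 0.4556 -0.1322  0.0965] [2.3 0.1 1.1]
0.76 9.8 [ 0.4546 -0.1322  0.0957] [1.7 0.4 0.5]
0.77 10.05 [ 0.4542 -0.1323  0.0951] [ 2.7 -0.3  1.4]
0.78 10.3 [ 0.4542 -0.1324  0.0947] [5.5 0.1 2.5]
```

View pics/c4.png

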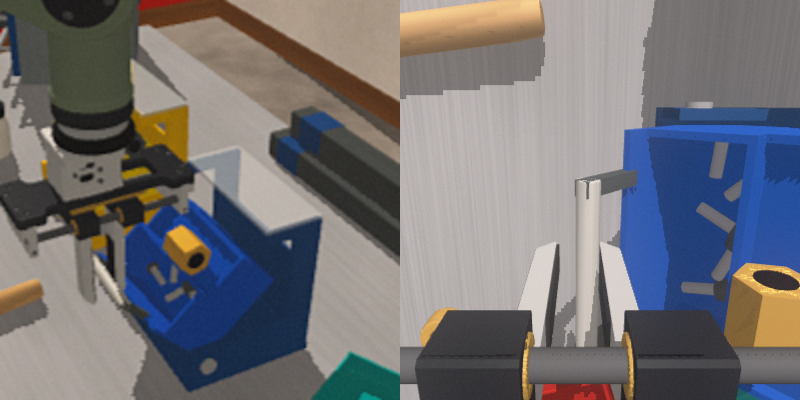

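The bin is at its stop: x stalled at 0.4542 as the force rose. In the side crop the nut lies clear of the hood. I'll back out, go above the nut and measure it.

```bash
python3 - <<'E'
from cell import *
from h import *
import pickle
e=state()["eef_pos"]
move_straight([e[0]+.0035,e[1],e[2]],speed=.05)
move_straight([e[0]+.0035,e[1],e[2]+.03],speed=.1)
move_straight([e[0]+.0035,e[1],.24],speed=.2)
q=[[1,0,0,0],[0,1,0,0]][0]
grip(.062)
goto([.50,-.143,.26],q)
st=state();print(st["time"],st["eef_pos"],st["wrist_force"])
w,t,s=snapshot("wrist"),snapshot("top"),snapshot("side");pickle.dump((w,t,s),open("s4.pkl","wb"))
cv2.imwrite("pics/wrist4.png",w["image"][:,:,::-1])
a=cv2.resize(t["image"][140:240,340:440,::-1],(400,400),interpolation=cv2.INTER_CUBIC)
b=cv2.resize(s["image"][180:300,300:420,::-1],(400,400),interpolation=cv2.INTER_CUBIC)
cv2.imwrite("pics/c5.png",np.hstack([a,b]))
E
```

```text
14.0333 [ 0.49989874 -0.14293779  0.25992532] [-0.04242911  0.51544551 -0.64711703]
```

View pics/wrist4.png

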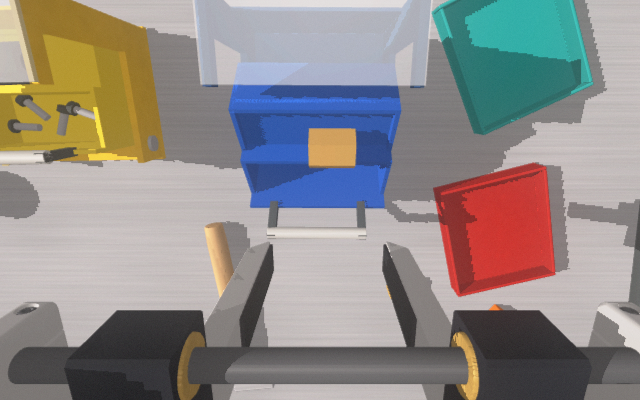

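View pics/c5.png

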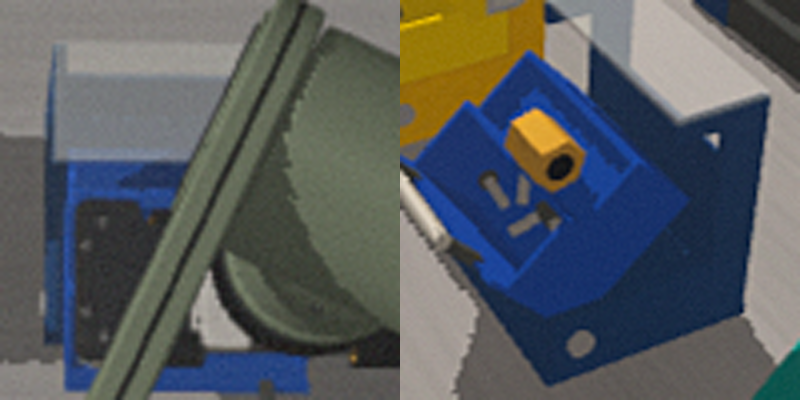

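The bin is tipped, with the nut against the lip at wrist (332,147). In the side view its end hole is at (348,230).

```bash
python3 - <<'E'
from h import *
import pickle
w,t,s=pickle.load(open("s4.pkl","rb"))
hsv=cv2.cvtColor(w["image"],cv2.COLOR_RGB2HSV)
m=((hsv[...,0]>8)&(hsv[...,0]<28)&(hsv[...,1]>110)&(hsv[...,2]>90)).astype(np.uint8)
k=np.zeros_like(m);k[110:185,290:375]=m[110:185,290:375]
c=max(cv2.findContours(k,cv2.RETR_EXTERNAL,cv2.CHAIN_APPROX_NONE)[0],key=cv2.contourArea)
r=cv2.minAreaRect(c);print(r,cv2.boundingRect(c))
for z in(.128,.138,.148):print(z,onplane(w,r[0],z).round(4),[onplane(w,p,z).round(4)[:2] for p in cv2.boxPoints(r)])
o,d=ray(s,(348.3,230.1)); k=(-.147-.02-o[1])/d[1]; 
for yc in(-.143,-.147,-.151): print(yc,(o+d*((yc-.02-o[1])/d[1])).round(4))
# red tray by wrist
hsv=cv2.cvtColor(w["image"],cv2.COLOR_RGB2HSV)
m=((((hsv[...,0]<6)|(hsv[...,0]>172))&(hsv[...,1]>150)).astype(np.uint8));m[:,:425]=0;m[300:]=0
c=max(cv2.findContours(m,cv2.RETR_EXTERNAL,cv2.CHAIN_APPROX_NONE)[0],key=cv2.contourArea)
h=cv2.approxPolyDP(cv2.convexHull(c),4,True)[:,0];P=np.array([onplane(w,p,.028) for p in h]);print(h.tolist(),P.round(4),P.mean(0))
E
```

```text
((331.5, 148.0), (38.0, 47.0), 90.0) (308, 129, 48, 39)
0.128 [ 0.5459 -0.1455  0.128 ] [array([ 0.5625, -0.1248]), array([ 0.5625, -0.1661]), array([ 0.5288, -0.1669]), array([ 0.5288, -0.1243])]
0.138 [ 0.5472 -0.1454  0.138 ] [array([ 0.5632, -0.1254]), array([ 0.5633, -0.1653]), array([ 0.5306, -0.1661]), array([ 0.5306, -0.1249])]
0.148 [ 0.5484 -0.1453  0.148 ] [array([ 0.564 , -0.1259]), array([ 0.564 , -0.1646]), array([ 0.5324, -0.1653]), array([ 0.5324, -0.1254])]
-0.143 [ 0.5498 -0.163   0.1251]
-0.147 [ 0.5474 -0.167   0.1286]
-0.151 [ 0.5451 -0.171   0.1321]
[[544, 166], [554, 274], [458, 295], [451, 284], [434, 189], [529, 164]] [[ 0.5121 -0.4013  0.028 ]
 [ 0.3687 -0.4403  0.028 ]
 [ 0.3373 -0.3173  0.028 ]
 [ 0.3539 -0.3062  0.028 ]
 [ 0.4837 -0.2721  0.028 ]
 [ 0.5145 -0.383   0.028 ]] [ 0.42838027 -0.35337693  0.028     ]
```

Nut centre is (0.547, -0.1455, 0.128), close to what the geometry predicts. Now I grasp it.

```bash
python3 - <<'E'
from cell import *
from h import *
x,y=.5465,-.1455
move_straight([x,y,.19],speed=.2)
move_straight([x,y,.135],speed=.08); print(state()["wrist_force"].round(1))
move_straight([x,y,.118],speed=.05)
st=state();print(st["eef_pos"].round(4),st["wrist_force"].round(1))
grip(.030)
st=state();print(st["time"],st["gripper_width"],st["wrist_force"].round(1))
move_straight([x,y,.135],speed=.06)
move_straight([x-.02,y,.24],speed=.15)
sleep(.2)
st=state();print(st["time"],st["gripper_width"],st["wrist_force"].round(1),st["eef_pos"])
b=snapshot("wrist")["image"][:,:,::-1];a=snapshot("side")["image"][50:250,250:450,::-1]
cv2.imwrite('pics/c6.png',np.hstack([cv2.resize(a,(400,400)),b[:,150:550]]))
E
```

```text
[-0.  -0.9  0.2]
[ 0.5463 -0.1454  0.1176] [-0.8  0.1  0.4]
16.55 0.040045323245974734 [-0.5 -1.  -0.5]
18.05 0.040102312829912355 [-0.3  0.3 -2.6] [ 0.52585934 -0.14518037  0.23851364]
```

View pics/c6.png

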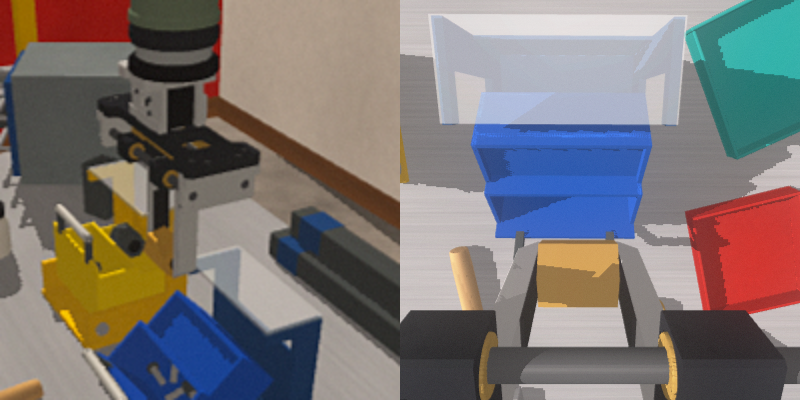

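The nut is held: width 40.0 mm, about 2.5 N of extra load, and visible between the pads. Next I place it in the red tray.

```bash
python3 - <<'E'
from cell import *
from h import *
q=[float(np.cos(.126)),float(np.sin(.126)),0,0]
x,y=.423,-.359
goto([x,y,.20],q); print(state()["gripper_width"])
move_straight([x,y,.06],speed=.15)
move_straight([x,y,.014],speed=.06)
st=state();print(st["time"],st["eef_pos"].round(4),st["wrist_force"].round(1),st["gripper_width"])
grip(.062); sleep(.2)
move_straight([x,y,.08],speed=.1)
move_straight([x,y,.22],speed=.25)
move_straight([x-.03,y+.12,.26],speed=.25)
st=state();print(st["time"],st["wrist_force"].round(1))
import pickle
w,t,s=snapshot("wrist"),snapshot("top"),snapshot("side")
pickle.dump((w,t,s),open("s7.pkl","wb"))
cv2.imwrite('pics/c7.png',np.hstack([cv2.resize(s["image"][300:400,260:420,::-1],(400,250)),cv2.resize(t["image"][215:315,420:580,::-1],(400,250))]))
cv2.imwrite('pics/w7.png',w["image"][:,:,::-1])
E
```

```text
0.0398716867194101
21.1 [ 0.4233 -0.3593  0.0142] [ 0.6  0.4 -2. ] 0.03947950876520205
24.0417 [-0.8 -0.3 -0.3]
```

View pics/c7.png

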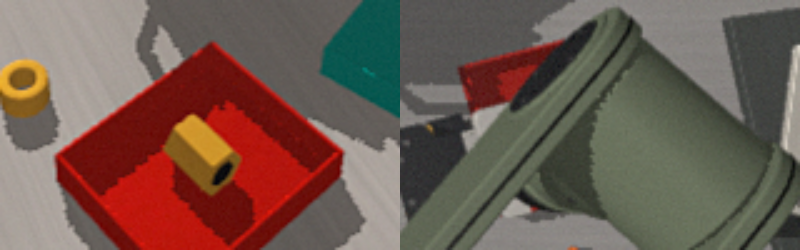

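View pics/w7.png

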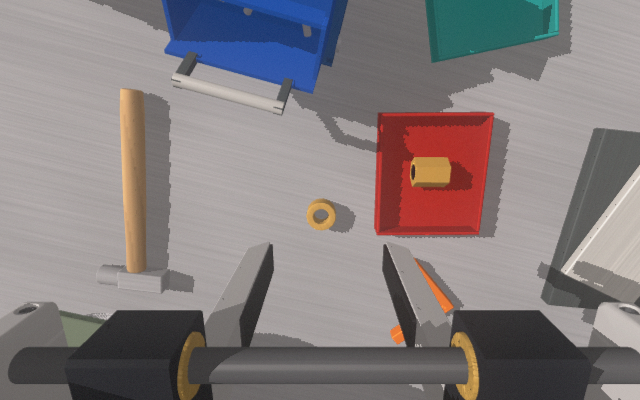

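The nut lies on the red tray's floor at wrist (431,172). I'll check that it is at rest, then hand in.

```bash
python3 - <<'E'
from cell import *
from h import *
def f(s):
    hsv=cv2.cvtColor(s["image"],cv2.COLOR_RGB2HSV)
    m=((hsv[...,0]>12)&(hsv[...,0]<28)&(hsv[...,1]>110)&(hsv[...,2]>80)).astype(np.uint8);k=np.zeros_like(m);k[130:220,390:480]=m[130:220,390:480]
    M=cv2.moments(k,True);return np.array([M["m10"],M["m01"]])/M["m00"]
w=snapshot("wrist");a=f(w);sleep(.8);w2=snapshot("wrist");b=f(w2)
P=onplane(w2,b,.022);print(a,b,P.round(4))
d=P[:2]-np.array([.424,-.359]);c,s=np.cos(.25),np.sin(.25);print("tray frame",c*d[0]+s*d[1],-s*d[0]+c*d[1],state()["time"])
close_job()
E
```

```text
[429.94134078 171.05027933] [429.74953096 171.98030019] [ 0.4277 -0.3585  0.022 ]
tray frame 0.0037131580254911914 -0.0004715867117676656 25.0917
the job is handed in; nothing more can be done
```

The brass hex coupling is in the red tray and the job is handed in at about 25 s of the 51 s allowed. `close_job` gives no verdict, so what follows is from my own checks.

- **Tipping:** I hooked the blue bin's bar with half-closed fingers and drew it round its arc. The pull ended when the bar stalled with the force rising, at an angle I estimate at 0.75 rad. I didn't measure the angle separately, but the later pictures show the bin fully tipped. Forces stayed below about 7 N in every reading.
- **Taking it out:** I gripped the coupling by its end faces from straight above. The fingers closed to 40.0 mm, its known length, and it stayed in the grip during the lift.
- **Placing:** I released it just above the tray floor. The last wrist picture puts it about 4 mm from the tray's centre. The side and wrist views show it down on the floor of the red tray.
- **At rest:** Two wrist pictures 0.8 s apart differ by about 1 pixel. I put this down to noise and the arm settling, not the coupling moving. The arm was well clear and touching nothing when I handed in.

**Checks that failed or disagreed:** The first colour mask for the handle in the side view picked up the wrong surface, so I read the handle's ends off a crop by hand. The wrist view then agreed to about 1 mm. The top view of the tray was blocked by the arm at the end. The tray centre differed by up to about 6 mm between the top and wrist views, which is small against the 56 to 66 mm allowed.

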